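# Set out the ink kit for the next print batch

### The arm

A 6-joint arm with a two-finger parallel gripper is mounted at the origin on a cart in front of the work surface, level with it; the furniture and walls round the work are solid. World frame = base frame: x ahead of the robot, y to its left, z up, the work surface at z = 0. Lengths are in mm, angles in rad, forces in N, time in s.
With the tool pointing down it reaches from about 350 to 800 mm from the base axis. Payload 7.3 kg.
Tool frame: the origin (TCP) lies between the finger pads; the fingertips stand 14 mm ahead of it and the grasp point (between the pads) lies 5 mm behind it (arm.tip_extent is the distance from the TCP to the fingertips, in mm); z points along the fingers, y is the line along which they close (so a half turn about z gives the same grasp; the last joint's range is limited). The gripper opens to 85 mm and grips with 20 to 120 N. Pads are 22 mm wide; open, the fingers measure 114 mm over their backs; the gripper's body (76 mm by 85 mm) begins 54 mm behind the grasp point. The pads swing forward as they close: fully open they stand 13 mm farther back than shut.
Start: joints at [1.143, 0.342, 1.524, -0, 1.275, -0.146], TCP at [145.979, 504.315, 245.322] pointing down, gripper open.
Joint ranges: [-2.53, 2.53], [-0.77, 2.02], [0.04, 2.7], [-1, 4.14], [0.28, 2.66], [-3.11, 3.11]. Speed limits (rad/s): [2.57, 2.57, 3.14, 3.14, 3.14, 3.14].

### API

Orientations are given as a rotation vector (axis times angle).
In Python, from plant import arm gives the robot as it stands.
- The arm moves only by the tool step_arm, never from a script. Its argument "moves" is a list of rows, each a list of 5 numbers: the closure, from -1 (fully open) to 1 (shut), then the shift along the tool's x, y, z in m, then the turn about the tool's z in rad. A call has 1 to 12 rows; each row shifts and turns the commanded pose from where the row before left it, along the tool's axes as they then stand; what a row does not reach is not made up. A row lasts 1/12 s, in which the tool goes at most 41.7 mm and 7.16 degrees, less where a joint would pass 70% of its speed; a pose out of reach is approached as far as the arm can. A call is refused whole if a number of a shift passes 0.0417 or a number of a turn 0.125, either way. A call with a gripper value outside its range is refused whole. The fingers move at their own pace and stop on an object; "force" is the grip in N (left out, the last holds). Time passes only in rows, so rows that do not move let the fingers close. It gives the time, the measured TCP pose, the force, the opening and the grip force at its end, in the units of the state.
- arm.read_state(): the state, without advancing time (a new reading comes with each control period).
- arm.capture(name): name is "side" or "top" or "wrist"; returns the picture (400x640x3 uint8, red, green, blue); there is no depth.
- arm.camera_info(name): a dict with "fov_y" (degrees; the focal length in pixels is half the picture's height over the tangent of half this angle, whatever the lens; pixels are square), "cx", "cy" (the principal point, pixels), "extrinsics" (4x4, takes a point from world to camera coordinates). Camera axes: x right, y up, looking along -z (the intrinsics and any distortion apply to the point x, -y, -z); pixel columns grow to the right and rows downward; lengths in mm; the calibration is good to about 2 mm. A picture is of the moment at which its call begins: read the wrist's pose just before it. camera_info takes no time and is no camera call; for the wrist camera it gives the pose at the moment of the call.
- arm.finish_job(): hands the job in; it is judged then, once.
The state is a dict: "t": time; "joint_positions": joint angles; "dq": joint speeds; "tau": joint torques, N m; "position": TCP position; "orientation": TCP orientation; "ft_force": force on the tool from outside, world axes, zero at the start; "ft_torque": the same for the moment, N m; "width": finger opening in mm; "finger_force": force on a finger pad.
Only numpy, scipy, OpenCV 4.12 (cv2) and the standard library are available. Lean on these libraries where they do the work, as an engineer would, in place of code of your own. Each camera call takes 0.05 s, during which the arm holds its last target. There are 200 camera calls.

### The job

On the wooden work table, set out the kit for the next print batch: the black ink pot on the black coaster, the orange-capped ink pot on the orange coaster, the small hardener bottle on the small red coaster, and the breaker in the blue-lipped nest, lengthwise between its lips, each standing upright, flat on the floor inside the rim, and let go. Keep the pots and the bottle upright all the while, and leave the open jar of screws and the red printing pad where they stand.

Things in the scene. Friction and masses are not known exactly. Their poses are not given: they have to be found in the camera images.
- black_pot: Closed black plastic ink pot with a white cap, loose on the wooden table (a like pot on the green back bench is not meant). Round, 62 mm diameter, 86 mm high; the straight body reaches up to 60 mm, then shoulders up to the 32 mm wide cap (top 10 mm). About 0.11 to 0.23 kg. Grasp round the body. (The pad printer, tall and solid, stands at the right of the table beyond x = 0.5 m, y below -0.17 m; nothing to be handled is there.) Origin: centre of its underside, z up. 
- orange_pot: Closed white plastic ink pot with an orange cap and orange label, loose on the wooden table (not the like one on the back bench). Same shape as the black pot: 62 mm diameter, 86 mm high, straight body to 60 mm, cap 32 mm wide. About 0.12 to 0.24 kg. Origin: centre of its underside, z up. 
- hardener_bottle: Small closed white bottle with a black cap and dark red label, loose on the wooden table (not the like one on the back bench). Round, 40 mm diameter, 71 mm high; straight body to 49 mm, cap 20 mm wide. About 0.05 kg. Origin: centre of its underside, z up. 
- breaker: Light grey two-pole circuit breaker with orange toggles, standing loose on its flat foot. 83 mm long (its x), 37 mm wide (its y), 71 mm high; full length up to 46 mm, above that a middle block 45 mm long and as wide up to 63 mm, toggles on top. About 0.17 to 0.27 kg. Grasp across its 37 mm width. Thin one-pole breakers elsewhere are not meant. Origin: centre of its underside, z up. x runs along its length.
- black_coaster: Black round coaster for the black pot, inside 80 mm diameter, outside 88 mm. Fixed to the table. A flat floor 4 mm above the table inside a rim 10 mm high and 4 mm thick; origin at the centre of its underside, on the table. 
- orange_coaster: Orange round coaster for the orange-capped pot, inside 80 mm diameter, outside 88 mm. Fixed to the table. A flat floor 4 mm above the table inside a rim 10 mm high and 4 mm thick; origin at the centre of its underside, on the table. 
- red_coaster: Small red round coaster for the hardener bottle, inside 58 mm diameter, outside 66 mm. Fixed to the table. A flat floor 4 mm above the table inside a rim 10 mm high and 4 mm thick; origin at the centre of its underside, on the table. 
- breaker_nest: Nest for the breaker: a flat aluminium floor with blue lips, inside 98 mm (its x) by 52 mm (its y), outside 106 by 60 mm; the breaker may lie either way round, its length along the nest's x. Fixed to the table. Floor 4 mm above the table, lips 10 mm high and 4 mm thick with a gap in the middle of each long side. Origin: centre of its underside, on the table; z up.
- screw_jar: Bystander: open clear glass jar with screws in it, loose, 64 mm diameter, 70 mm high. Leave it standing where it is. Origin: centre of its underside.
- red_pad: Bystander: red silicone printing pad (dome) on a square wooden backing, loose, 44 x 44 mm, 44 mm high. Leave it where it is. Origin: centre of its underside.
Mind the look-alikes: they are no part of the job. What is meant by the hardener_bottle is not purple, and is the smaller of those in its own colour.

How it is judged:
By the outcome, as a careful person would: the job done as asked, in the order asked, and still so for the second after the job is handed in, with the robot touching nothing.
It also fails if it takes over 104 s, if anything falls off the work surface, if the arm or the gripper's body presses on something with over 40 N, if the wrist force passes 120 N, or if a joint passes its speed limit or range.

## Working session

There is one attempt and no reset: what is moved stays moved. The work goes in short steps, Python scripts to look and compute and a tool call to move; the robot and the scene stay as the last step left them, time stands still between calls to the robot, and variables do not carry over. Pictures are saved under pics/ and viewed, at most 14 in all, crops included, and the job is handed in when it is done.

Besides the shell and the picture viewer there is one more tool, called after "Emit:" by a JSON object that holds its "api" and its "payload", one argument or row to a line. step_arm: Moves the arm, as the interface text tells. Its arguments: {"type":"object","properties":{"moves":{"type":"array","items":{"type":"array","items":{"type":"number"}}},"force":{"type":"number"}},"required":["moves"]}

```bash
ls; mkdir -p pics; python3 - <<'E'
from plant import arm
import cv2
for n in("side","top"):
    i=arm.camera_info(n);print(n,i)
    cv2.imwrite(f"pics/{n}0.png",cv2.resize(arm.capture(n)[...,::-1],(800,500),interpolation=cv2.INTER_CUBIC))
s=arm.read_state();print(s["t"],s["position"],s["orientation"],s["width"])
E
```

```text
pics
side {'fov_y': 46.98326304860697, 'cx': 321.0352689417437, 'cy': 203.0790310019989, 'extrinsics': array([[ 4.68343030e-01, -8.83449092e-01, -1.31342548e-02,
        -1.93844541e+02],
       [ 7.28257833e-01,  3.77568846e-01,  5.71911090e-01,
        -5.40673383e+02],
       [-5.00295248e-01, -2.77415697e-01,  8.20210458e-01,
        -7.29812961e+02],
       [ 0.00000000e+00,  0.00000000e+00,  0.00000000e+00,
         1.00000000e+00]])}
top {'fov_y': 47.24358401836711, 'cx': 325.64245388770246, 'cy': 205.73109194421323, 'extrinsics': array([[-9.05236337e-03, -9.99869593e-01, -1.33735566e-02,
         1.20312979e+02],
       [ 9.92283161e-01, -1.06360029e-02,  1.23535436e-01,
        -6.08494279e+02],
       [-1.23661567e-01, -1.21520674e-02,  9.92250041e-01,
        -8.99003986e+02],
       [ 0.00000000e+00,  0.00000000e+00,  0.00000000e+00,
         1.00000000e+00]])}
0.1 [145.82605532 503.97751784 244.69093458] [-4.41166650e-01 -3.11004459e+00  2.12757320e-03] 85.464218918988
```

View pics/top0.png

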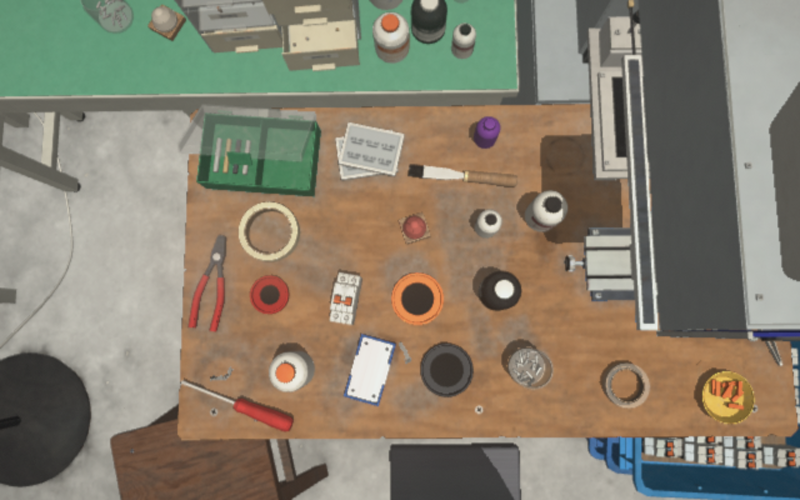

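View pics/side0.png

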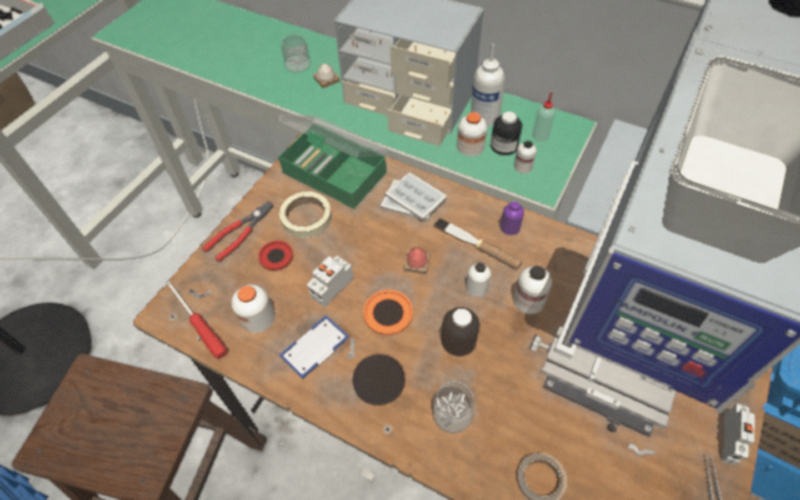

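The picture candidates in the top view (800x500) are:
- **Bottles:** small white at (488,221), larger white at (548,209) and purple at (487,131). The small white one fits the description.
- **Pots on the table:** black at (504,289) and orange-capped at (286,372). The ones at (429,15) and (391,35) are on the bench.
- **Two-pole breaker:** (345,298).

Next I'll enlarge to confirm and measure.

```bash
python3 - <<'E'
from plant import arm
import cv2,numpy as np
im=arm.capture("top")[...,::-1]; np.save("top.npy",im)
sd=arm.capture("side")[...,::-1]; np.save("side.npy",sd)
def crop(im,n,x0,y0,w,h,s):
    c=cv2.resize(im[y0:y0+h,x0:x0+w],None,fx=s,fy=s,interpolation=cv2.INTER_CUBIC)
    for k in range(0,w,20):
        cv2.putText(c,str(x0+k),(k*s,10),0,.35,(255,255,255),1);c[::4,k*s]=(255,255,0)
    for k in range(0,h,20):
        cv2.putText(c,str(y0+k),(0,k*s+10),0,.35,(255,255,255),1);c[k*s,::4]=(255,255,0)
    cv2.imwrite(n,c)
crop(im,"pics/A.png",180,210,200,120,4)
crop(im,"pics/B.png",300,150,160,130,4)
crop(sd,"pics/C.png",320,150,130,130,4)
E
```

```text
(no output)
```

View pics/A.png

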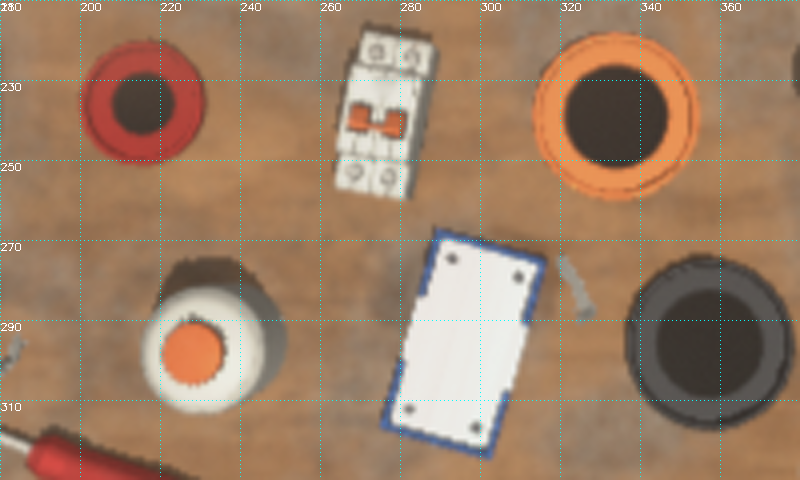

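View pics/B.png

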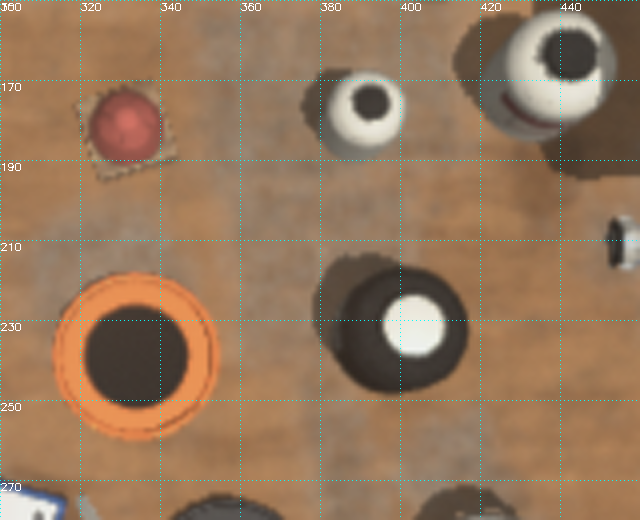

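View pics/C.png

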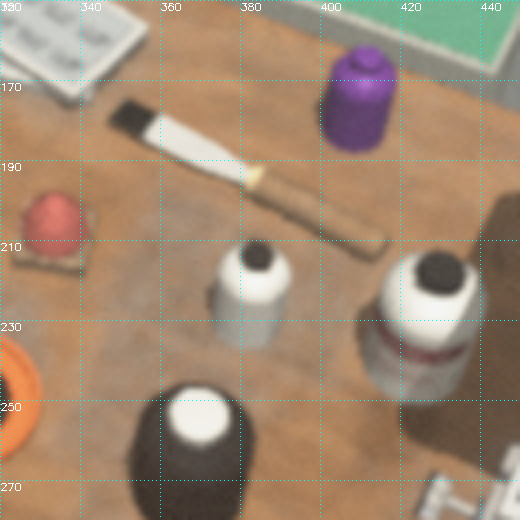

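Confirmed: the small white bottle with the black cap is at (392.8,175.5), clearly smaller than the white one at (441,163). Now I'll convert the pixels to positions and cross-check them with the side view.

```bash
cat > h.py <<'E'
from plant import arm
import numpy as np
def cam(n):
    i=arm.camera_info(n);return i,200/np.tan(np.radians(i["fov_y"]/2))
def unproj(n,u,v,z,c=None):
    i,f=c or cam(n);E=i["extrinsics"];R=E[:3,:3];t=E[:3,3]
    d=R.T@np.array([(u-i["cx"])/f,-(v-i["cy"])/f,-1]);o=-R.T@t
    return (o+d*(z-o[2])/d[2])[:2]
E
python3 - <<'E'
from h import *
ct,cs=cam("top"),cam("side")
P={"opot":(228.5,298.1,86,197.6,234.4),"bpot":(403.5,231.5,86,369.5,253.5),"bot":(392.75,175.5,71,384.5,214),
"red":(215.75,235.5,10,220.8,204),"ora":(334.1,238.8,10,310.4,249.6),"bla":(357.25,295.75,10,303.2,303.2),"nest":(295.7,295.9,10,251.2,277.6),"brk":(276.5,238.2,46,None,0)}
for k,(u,v,z,a,b) in P.items():
    print(k,unproj("top",u,v,z,ct).round(1),unproj("side",a,b,z,cs).round(1) if a else "")
A=lambda x,y:(180+x/4,210+y/4)
for n,z,L in(("nest",10,[(434,228),(546,260),(491,458),(380,428)]),("brk",46,[(365,28),(435,38),(410,199),(334,187)])):
    q=np.array([unproj("top",*A(*p),z,ct) for p in L]);print(n,q.round(1).tolist(),q.mean(0))
    l=(q[0]+q[1]-q[2]-q[3])/2;w=(q[0]+q[3]-q[1]-q[2])/2
    print(np.linalg.norm(l),np.linalg.norm(w),np.degrees(np.arctan2(l[1],l[0])),np.degrees(np.arctan2(w[1],w[0])))
for s,z in (((533,115),10),((700,115),10),((616,31),10),((616,200),10)): print(unproj("top",*A(*s),z,ct).round(1))
from scipy.spatial.transform import Rotation as R
print(R.from_rotvec(arm.read_state()["orientation"]).as_matrix().round(3))
E
```

```text
opot [428.6 300.2] [430.7 298.4]
bpot [552.1 -35.9] [554.7 -37.1]
bot [664.8 -20.3] [666.2 -23.2]
red [552.6 346.3] [553.5 343.5]
ora [543.3  97.6] [543.6  95.3]
bla [425.6  51.2] [426.3  48.1]
nest [426.3 178.1] [425.4 174.8]
brk [543.7 214. ] 
nest [[485.6, 193.1], [468.6, 134.9], [368.6, 163.8], [384.0, 220.7]] [426.70476425 178.12626151]
104.67073394386978 59.818595234398536 -15.654865468158686 74.27563403214184
brk [[586.8, 224.9], [581.4, 189.3], [500.4, 201.8], [506.8, 240.0]] [543.85100956 213.98582681]
81.70592089274136 37.38226536140954 -9.732793496283945 80.91859219248374
[543.8 141.2]
[542.9  53.8]
[587.5  97.3]
[499.2  98.3]
[[-0.961  0.278 -0.   ]
 [ 0.278  0.961 -0.001]
 [ 0.    -0.001 -1.   ]]
```

Emit:
{"api": "step_arm", "payload": {
  "moves": [
    [-1,-0.03,-0.0225,0.004,0],
    [-1,-0.03,-0.0225,0.004,0],
    [-1,-0.03,-0.0225,0.004,0],
    [-1,-0.03,-0.0225,0.004,0],
    [-1,-0.03,-0.0225,0.004,0],
    [-1,-0.03,-0.0225,0.004,0],
    [-1,-0.03,-0.0225,0.004,0],
    [-1,-0.03,-0.0225,0.004,0],
    [-1,-0.03,-0.0225,0.004,0],
    [-1,-0.03,-0.0225,0.004,0],
    [-1,-0.03,-0.0225,0.004,0],
    [-1,-0.03,-0.0225,0.004,0]
  ],
  "force": 50
}}

```text
t: 1.2
position: [417.5, 143.1, 197.2]
orientation: [0.441, 3.11, 0.0]
ft_force: [0.9, 0.8, 0.8]
width: 85.6
finger_force: 0.0
```

Emit:
{"api": "step_arm", "payload": {
  "moves": [
    [-1,-0.03,-0.0225,0.004,0],
    [-1,-0.03,-0.0225,0.004,0],
    [-1,-0.03,-0.0225,0.004,0],
    [-1,-0.03,-0.0225,0.004,0],
    [-1,-0.03,-0.0225,0.004,0],
    [-1,-0.03,-0.0225,0.004,0],
    [-1,0,0,0.01,0],
    [-1,0,0,0,0],
    [-1,0,0,0,0],
    [-1,0,0,0,0]
  ]
}}

```text
t: 2.03
position: [551.5, -33.9, 163.5]
orientation: [-0.44, -3.11, -0.001]
ft_force: [0.8, 0.6, -0.5]
width: 85.1
finger_force: 0.0
```

```bash
cat >> h.py <<'E'
from scipy.spatial.transform import Rotation as Rt
def to(x,y,z,ang=None):
    s=arm.read_state();M=Rt.from_rotvec(s["orientation"]).as_matrix();a=np.degrees(np.arctan2(M[1,1],M[0,1]))
    print("t",round(s["t"],2),"p",s["position"].round(1),"F",np.round(s["ft_force"],1),"w",round(s["width"],1),"ff",np.round(s["finger_force"],1),"yaw",a.round(1))
    print("tilt",M[:,2].round(3),"shift mm",(M.T@(np.array([x,y,z])-s["position"])).round(1))
    if ang is not None: print("turn",np.radians((a-ang+90)%180-90).round(3), "q6",s["joint_positions"][5])
E
python3 -c "
from h import *
to(553.4,-36.5,37)
import cv2
i,f=cam('wrist');E=i['extrinsics'];print(E.round(2).tolist(),i['cx'],i['cy'],f)
cv2.imwrite('pics/w1.png',arm.capture('wrist')[...,::-1])
for p in[(553.4,-36.5,86),(426,49.7,10),(543.5,96.5,10),(665.5,-21.7,71)]:
    c=E[:3,:3]@p+E[:3,3];print(p,c[0]/-c[2]*f+i['cx'],-c[1]/-c[2]*f+i['cy'],c[2])
"
```

```text
t 2.03 p [551.5 -33.9 163.5] F [ 0.8  0.6 -0.5] w 85.1 ff 0.0 yaw 73.9
tilt [-0.001  0.    -1.   ] shift mm [ -2.7  -2.  126.5]
[[0.28, 0.96, -0.0, -119.7], [-0.93, 0.27, -0.26, 533.97], [-0.25, 0.07, 0.97, -157.65], [0.0, 0.0, 0.0, 1.0]] 315.3051413177203 200.4219296709919 291.62031721589983
(553.4, -36.5, 86) 313.7764866059181 215.86203044608428 -216.30409120949298
(426, 49.7, 10) 369.031522478199 26.822386403566696 -251.3921674053154
(543.5, 96.5, 10) 445.50529374465106 144.47569093693545 -277.50343007379035
(665.5, -21.7, 71) 365.3015268044261 322.00730172635576 -257.8635821884349
```

View pics/w1.png

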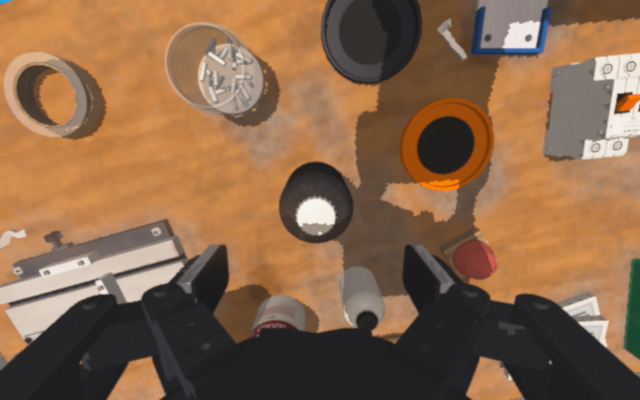

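The wrist view agrees with the map: the cap is at (316,215) where (314,216) was predicted, and the orange coaster at (445,144) where (445,144) was predicted. Descending to grasp.

Emit:
{"api": "step_arm", "payload": {
  "moves": [
    [-1,-0.003,-0.002,0.025,0],
    [-1,0,0,0.025,0],
    [-1,0,0,0.025,0],
    [-1,0,0,0.025,0],
    [-1,0,0,0.026,0],
    [-1,0,0,0,0],
    [0.3,0,0,0,0],
    [1,0,0,0,0],
    [1,0,0,0,0],
    [1,0,0,0,0],
    [1,0,0,0,0],
    [1,0,0,0,0]
  ]
}}

```text
t: 3.08
position: [555.9, -37.6, 39.7]
orientation: [0.44, 3.106, 0.0]
ft_force: [-1.0, 1.8, 7.0]
width: 59.9
finger_force: 54.8
```

```bash
python3 -c "
from h import *
to(426,49.7,160)"
```

```text
t 3.08 p [555.9 -37.6  39.7] F [-1.   1.8  7. ] w 59.9 ff 54.8 yaw 73.9
tilt [ 0.004 -0.001 -1.   ] shift mm [ 148.5   47.8 -121. ]
```

Emit:
{"api": "step_arm", "payload": {
  "moves": [
    [1,0,0,-0.01,0],
    [1,0,0,-0.02,0],
    [1,0,0,-0.02,0],
    [1,0,0,-0.02,0],
    [1,0,0,-0.02,0],
    [1,0,0,-0.02,0],
    [1,0.01,0.003,-0.01,0],
    [1,0.023,0.007,0,0],
    [1,0.023,0.007,0,0],
    [1,0.023,0.007,0,0],
    [1,0.023,0.007,0,0],
    [1,0.023,0.007,0,0]
  ]
}}

```text
t: 4.08
position: [443.8, 34.1, 158.3]
orientation: [0.441, 3.109, 0.0]
ft_force: [-0.4, -0.9, -1.5]
width: 60.2
finger_force: 54.4
```

Emit:
{"api": "step_arm", "payload": {
  "moves": [
    [1,0.015,0.005,0,0],
    [1,0.008,0.003,0,0],
    [1,0,0,0,0],
    [1,0,0,0,0]
  ]
}}

```text
t: 4.42
position: [425.8, 47.6, 158.1]
orientation: [0.44, 3.109, 0.0]
ft_force: [0.2, -0.8, -1.0]
width: 60.1
finger_force: 54.4
```

```bash
python3 -c "
from h import *
to(427,49.4,42)
import cv2
cv2.imwrite('pics/w2.png',arm.capture('wrist')[...,::-1])"
```

```text
t 4.42 p [425.8  47.6 158.1] F [ 0.2 -0.8 -1. ] w 60.1 ff 54.4 yaw 73.9
tilt [ 0.002 -0.    -1.   ] shift mm [ -0.4   2.  116.1]
```

View pics/w2.png

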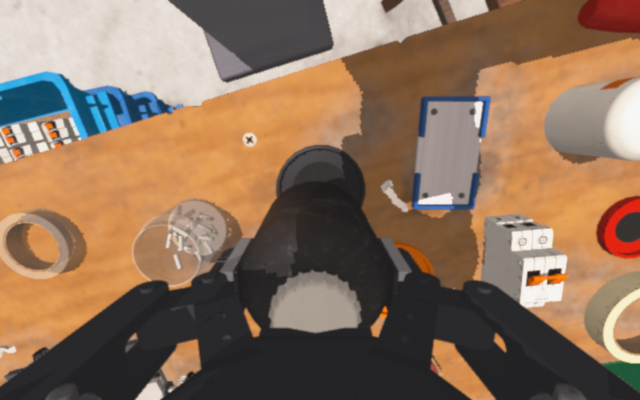

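The pot is held upright and lines up with the black coaster below. Lowering it.

Emit:
{"api": "step_arm", "payload": {
  "moves": [
    [1,0,0.002,0.02,0],
    [1,0,0,0.025,0],
    [1,0,0,0.025,0],
    [1,0,0,0.02,0],
    [1,0,0,0.01,0],
    [1,0,0,0.008,0],
    [1,0,0,0.004,0],
    [1,0,0,0,0],
    [1,0,0,0,0]
  ]
}}

```text
t: 5.22
position: [426.2, 49.4, 45.6]
orientation: [0.441, 3.11, 0.0]
ft_force: [-0.4, 0.0, -1.0]
width: 59.5
finger_force: 54.4
```

Emit:
{"api": "step_arm", "payload": {
  "moves": [
    [1,0,0,0.001,0],
    [1,0,0,0.001,0],
    [1,0,0,0,0]
  ]
}}

```text
t: 5.47
position: [425.9, 49.6, 43.7]
orientation: [0.441, 3.109, 0.0]
ft_force: [0.6, 0.3, -1.1]
width: 59.9
finger_force: 54.4
```

Emit:
{"api": "step_arm", "payload": {
  "moves": [
    [1,0,0,0.001,0],
    [1,0,0,0.001,0],
    [1,0,0,0,0]
  ]
}}

```text
t: 5.72
position: [425.9, 49.7, 43.5]
orientation: [0.44, 3.109, 0.0]
ft_force: [-7.9, -0.1, 27.1]
width: 60.0
finger_force: 57.3
```

Emit:
{"api": "step_arm", "payload": {
  "moves": [
    [1,0,0,-0.001,0],
    [0,0,0,0,0],
    [-0.5,0,0,0,0],
    [-1,0,0,0,0],
    [-1,0,0,0,0],
    [-1,0,0,-0.01,0],
    [-1,0,0,-0.025,0],
    [-1,0,0,-0.03,0],
    [-1,0,0,-0.03,0],
    [-1,0,0,-0.02,0],
    [-1,0,0,0,0]
  ]
}}

```text
t: 6.63
position: [427.8, 49.6, 160.9]
orientation: [0.44, 3.103, 0.001]
ft_force: [0.8, 0.8, 0.5]
width: 85.1
finger_force: 0.0
```

```bash
python3 -c "
from h import *
to(429.5,299.5,150)"
```

```text
t 6.63 p [427.8  49.6 160.9] F [0.8 0.8 0.5] w 85.1 ff 0.0 yaw 73.9
tilt [ 0.008 -0.    -1.   ] shift mm [ 67.9 240.5  10.8]
```

Emit:
{"api": "step_arm", "payload": {
  "moves": [
    [-1,0.0085,0.03,0.001,0],
    [-1,0.0085,0.03,0.001,0],
    [-1,0.0085,0.03,0.001,0],
    [-1,0.0085,0.03,0.001,0],
    [-1,0.0085,0.03,0.001,0],
    [-1,0.0085,0.03,0.001,0],
    [-1,0.0085,0.03,0.001,0],
    [-1,0.0085,0.03,0.001,0],
    [-1,0,0,0,0],
    [-1,0,0,0,0],
    [-1,0,0,0,0]
  ]
}}

```text
t: 7.55
position: [426.4, 298.6, 148.3]
orientation: [-0.44, -3.109, 0.002]
ft_force: [-0.4, -0.1, -0.4]
width: 85.7
finger_force: 0.0
```

```bash
python3 -c "
from h import *
to(429.5,299.5,38)"
```

```text
t 7.55 p [426.4 298.6 148.3] F [-0.4 -0.1 -0.4] w 85.7 ff 0.0 yaw 73.9
tilt [-0.002 -0.001 -1.   ] shift mm [ -2.9   1.9 110.3]
```

Emit:
{"api": "step_arm", "payload": {
  "moves": [
    [-1,-0.003,0.002,0.02,0],
    [-1,0,0,0.025,0],
    [-1,0,0,0.025,0],
    [-1,0,0,0.025,0],
    [-1,0,0,0.015,0],
    [-1,0,0,0,0],
    [0.3,0,0,0,0],
    [1,0,0,0,0],
    [1,0,0,0,0],
    [1,0,0,0,0],
    [1,0,0,0,0],
    [1,0,0,0,0]
  ]
}}

```text
t: 8.55
position: [431.5, 300.3, 41.0]
orientation: [0.44, 3.108, 0.002]
ft_force: [0.9, -2.4, 7.2]
width: 59.6
finger_force: 54.9
```

```bash
python3 -c "
from h import *
to(543.5,96.5,160)"
```

```text
t 8.55 p [431.5 300.3  41. ] F [ 0.9 -2.4  7.2] w 59.6 ff 54.9 yaw 73.9
tilt [ 0.003  0.001 -1.   ] shift mm [-164.5 -164.4 -118.8]
```

Emit:
{"api": "step_arm", "payload": {
  "moves": [
    [1,0,0,-0.01,0],
    [1,0,0,-0.02,0],
    [1,0,0,-0.02,0],
    [1,0,0,-0.02,0],
    [1,0,0,-0.025,0],
    [1,0,0,-0.025,0],
    [1,-0.01,-0.01,0,0],
    [1,-0.02,-0.02,0,0],
    [1,-0.02,-0.02,0,0],
    [1,-0.02,-0.02,0,0],
    [1,-0.02,-0.02,0,0],
    [1,-0.02,-0.02,0,0]
  ]
}}

```text
t: 9.55
position: [505.7, 162.8, 160.2]
orientation: [0.441, 3.11, 0.001]
ft_force: [1.1, 0.6, -1.5]
width: 59.4
finger_force: 54.6
```

Emit:
{"api": "step_arm", "payload": {
  "moves": [
    [1,-0.02,-0.02,0,0],
    [1,-0.02,-0.02,0,0],
    [1,-0.014,-0.014,0,0],
    [1,0,0,0,0],
    [1,0,0,0,0],
    [1,0,0,0,0]
  ]
}}

```text
t: 10.05
position: [541.8, 97.5, 159.6]
orientation: [-0.441, -3.11, -0.001]
ft_force: [-0.4, 1.0, -1.4]
width: 59.2
finger_force: 54.6
```

```bash
python3 -c "
from h import *
to(545,97,46)"
```

```text
t 10.05 p [541.8  97.5 159.6] F [-0.4  1.  -1.4] w 59.2 ff 54.6 yaw 73.8
tilt [-0.     0.001 -1.   ] shift mm [ -3.2   0.4 113.6]
```

Emit:
{"api": "step_arm", "payload": {
  "moves": [
    [1,-0.003,0,0.02,0],
    [1,0,0,0.025,0],
    [1,0,0,0.025,0],
    [1,0,0,0.02,0],
    [1,0,0,0.012,0],
    [1,0,0,0.008,0],
    [1,0,0,0.003,0],
    [1,0,0,0,0],
    [1,0,0,0,0]
  ]
}}

```text
t: 10.8
position: [545.6, 96.7, 47.1]
orientation: [0.44, 3.109, 0.001]
ft_force: [-0.8, -0.5, -1.0]
width: 59.3
finger_force: 54.6
```

Emit:
{"api": "step_arm", "payload": {
  "moves": [
    [1,0,0,0.001,0],
    [1,0,0,0.001,0],
    [1,0,0,0,0]
  ]
}}

```text
t: 11.05
position: [545.8, 96.3, 45.1]
orientation: [0.441, 3.109, 0.001]
ft_force: [1.4, 0.4, 0.8]
width: 59.6
finger_force: 54.8
```

Emit:
{"api": "step_arm", "payload": {
  "moves": [
    [1,0,0,0.001,0],
    [1,0,0,0.0005,0],
    [1,0,0,0,0]
  ]
}}

```text
t: 11.3
position: [545.9, 96.3, 45.0]
orientation: [0.441, 3.108, 0.001]
ft_force: [-4.7, 0.1, 13.7]
width: 59.3
finger_force: 56.4
```

Emit:
{"api": "step_arm", "payload": {
  "moves": [
    [1,0,0,0,0],
    [0,0,0,0,0],
    [-0.5,0,0,0,0],
    [-1,0,0,0,0],
    [-1,0,0,0,0],
    [-1,0,0,-0.01,0],
    [-1,0,0,-0.025,0],
    [-1,0,0,-0.03,0],
    [-1,0,0,-0.03,0],
    [-1,0,0,-0.02,0],
    [-1,0,0,0,0],
    [-1,0,0,0,0]
  ]
}}

```text
t: 12.3
position: [545.8, 96.2, 159.4]
orientation: [0.441, 3.107, 0.001]
ft_force: [-0.8, -0.4, -0.5]
width: 85.7
finger_force: 0.0
```

```bash
python3 -c "
from h import *
to(665.5,-21.7,165,5)
import cv2
cv2.imwrite('pics/t2.png',arm.capture('top')[160:340,170:470,::-1].repeat(2,0).repeat(2,1))"
```

```text
t 12.3 p [545.8  96.2 159.4] F [-0.8 -0.4 -0.5] w 85.7 ff 0.0 yaw 73.9
tilt [ 0.003  0.    -1.   ] shift mm [-147.7  -80.    -5.2]
turn 1.202 q6 -1.2528993757096836
```

View pics/t2.png

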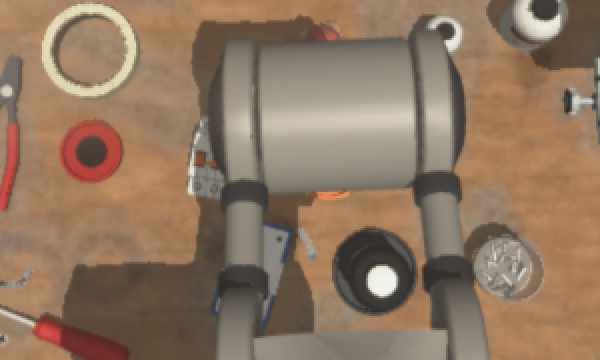

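Black pot is centred on its coaster at about (375,272) of the crop. Moving to the bottle next, turning so the fingers stay clear of the larger bottle.

Emit:
{"api": "step_arm", "payload": {
  "moves": [
    [-1,-0.0295,-0.016,-0.001,0],
    [-1,-0.0295,-0.016,-0.001,0],
    [-1,-0.0295,-0.016,-0.001,0],
    [-1,-0.0295,-0.016,-0.001,0],
    [-1,-0.0295,-0.016,-0.001,0],
    [-1,0,0,0,0.12],
    [-1,0,0,0,0.12],
    [-1,0,0,0,0.12],
    [-1,0,0,0,0.12],
    [-1,0,0,0,0.12],
    [-1,0,0,0,0.12],
    [-1,0,0,0,0.12]
  ]
}}

```text
t: 13.35
position: [663.8, -21.6, 160.6]
orientation: [-1.677, -2.652, 0.002]
ft_force: [0.3, -1.3, -0.3]
width: 85.5
finger_force: 0.0
```

Emit:
{"api": "step_arm", "payload": {
  "moves": [
    [-1,0,0,0,0.12],
    [-1,0,0,0,0.12],
    [-1,0,0,0,0.12],
    [-1,0,0,0,0],
    [-1,0,0,0,0],
    [-1,0,0,0,0]
  ]
}}

```text
t: 13.85
position: [664.3, -21.6, 161.8]
orientation: [-2.115, -2.321, 0.001]
ft_force: [1.3, -0.5, -1.1]
width: 85.3
finger_force: 0.0
```

```bash
python3 -c "
from h import *
to(665.5,-21.7,29,5)
import cv2
i,f=cam('wrist');E=i['extrinsics']
cv2.imwrite('pics/w3.png',arm.capture('wrist')[...,::-1])
for p in[(543.5,96.5,90),(665.5,-21.7,71)]:
    c=E[:3,:3]@p+E[:3,3];print(p,c[0]/-c[2]*f+i['cx'],-c[1]/-c[2]*f+i['cy'],c[2])
"
```

```text
t 13.85 p [664.3 -21.6 161.8] F [ 1.3 -0.5 -1.1] w 85.3 ff 0.0 yaw 5.3
tilt [-0.002  0.    -1.   ] shift mm [ -0.3   1.4 132.8]
turn 0.005 q6 -0.24030396295019457
(543.5, 96.5, 90) 133.66250478363972 12.301862063791646 -176.53035150908218
(665.5, -21.7, 71) 316.17056102665373 207.5876143922247 -228.47423681317917
```

View pics/w3.png

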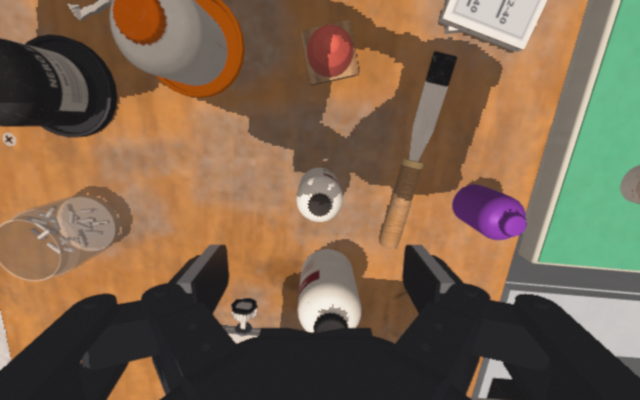

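The small bottle's cap is at (319,205) where (316,208) was predicted. The larger bottle at (330,290) and the knife at (395,210) stay clear of the fingers. Grasping it with the opening partly narrowed.

Emit:
{"api": "step_arm", "payload": {
  "moves": [
    [-0.6,0,0.001,0.02,0],
    [-0.6,0,0,0.025,0],
    [-0.6,0,0,0.025,0],
    [-0.6,0,0,0.025,0],
    [-0.6,0,0,0.025,0],
    [-0.6,0,0,0.012,0],
    [-0.6,0,0,0,0],
    [0.3,0,0,0,0],
    [1,0,0,0,0],
    [1,0,0,0,0],
    [1,0,0,0,0],
    [1,0,0,0,0]
  ],
  "force": 35
}}

```text
t: 14.9
position: [667.0, -21.7, 33.0]
orientation: [2.118, 2.316, 0.004]
ft_force: [-0.5, -0.1, 6.2]
width: 38.8
finger_force: 35.9
```

Emit:
{"api": "step_arm", "payload": {
  "moves": [
    [1,0,0,0,0],
    [1,0,0,0,0]
  ]
}}

```text
t: 15.07
position: [667.0, -21.7, 33.0]
orientation: [2.118, 2.316, 0.004]
ft_force: [0.6, -0.7, 5.9]
width: 38.9
finger_force: 35.9
```

```bash
python3 -c "
from h import *
to(553,345,160)"
```

```text
t 15.07 p [667.  -21.7  33. ] F [ 0.6 -0.7  5.9] w 38.9 ff 35.9 yaw 5.1
tilt [ 0.004 -0.001 -1.   ] shift mm [ 375.3  -80.4 -127.7]
```

Emit:
{"api": "step_arm", "payload": {
  "moves": [
    [1,0,0,-0.01,0],
    [1,0,0,-0.02,0],
    [1,0,0,-0.025,0],
    [1,0,0,-0.025,0],
    [1,0,0,-0.025,0],
    [1,0,0,-0.02,0],
    [1,0.01,-0.002,0,0],
    [1,0.02,-0.004,0,0],
    [1,0.03,-0.006,0,0],
    [1,0.03,-0.006,0,0],
    [1,0.03,-0.006,0,0],
    [1,0.03,-0.006,0,0]
  ]
}}

```text
t: 16.07
position: [621.1, 126.8, 155.3]
orientation: [-2.12, -2.317, 0.001]
ft_force: [-0.0, 0.4, 0.1]
width: 38.6
finger_force: 35.3
```

Emit:
{"api": "step_arm", "payload": {
  "moves": [
    [1,0.03,-0.007,0,0],
    [1,0.03,-0.007,0,0],
    [1,0.03,-0.007,0,0],
    [1,0.03,-0.007,0,0],
    [1,0.03,-0.007,0,0],
    [1,0.03,-0.007,0,0],
    [1,0.03,-0.006,0,0],
    [1,0.015,-0.003,0,0],
    [1,0,0,0,0],
    [1,0,0,0,0],
    [1,0,0,0,0]
  ]
}}

```text
t: 16.98
position: [551.8, 343.7, 155.5]
orientation: [2.121, 2.317, -0.001]
ft_force: [0.2, -0.1, -0.7]
width: 38.6
finger_force: 35.4
```

```bash
python3 -c "
from h import *
to(553.5,345,39)"
```

```text
t 16.98 p [551.8 343.7 155.5] F [ 0.2 -0.1 -0.7] w 38.6 ff 35.4 yaw 5.1
tilt [-0.    -0.001 -1.   ] shift mm [  1.2   1.9 116.5]
```

Emit:
{"api": "step_arm", "payload": {
  "moves": [
    [1,0.001,0.002,0.02,0],
    [1,0,0,0.025,0],
    [1,0,0,0.025,0],
    [1,0,0,0.025,0],
    [1,0,0,0.012,0],
    [1,0,0,0.006,0],
    [1,0,0,0.003,0],
    [1,0,0,0,0],
    [1,0,0,0,0]
  ]
}}

```text
t: 17.73
position: [554.5, 346.0, 41.2]
orientation: [2.12, 2.317, 0.003]
ft_force: [-0.8, 0.3, -0.6]
width: 38.3
finger_force: 35.3
```

Emit:
{"api": "step_arm", "payload": {
  "moves": [
    [1,0,0,0.001,0],
    [1,0,0,0.001,0],
    [1,0,0,0,0]
  ]
}}

```text
t: 17.98
position: [553.8, 346.1, 38.4]
orientation: [2.12, 2.318, 0.002]
ft_force: [-0.7, -0.5, -0.5]
width: 38.6
finger_force: 35.3
```

Emit:
{"api": "step_arm", "payload": {
  "moves": [
    [1,0,0,0.001,0],
    [1,0,0,0.001,0],
    [1,0,0,0,0]
  ]
}}

```text
t: 18.23
position: [553.8, 346.1, 36.9]
orientation: [2.12, 2.318, 0.002]
ft_force: [-1.3, -1.3, 5.5]
width: 38.8
finger_force: 36.0
```

Emit:
{"api": "step_arm", "payload": {
  "moves": [
    [0.3,0,0,0,0],
    [0,0,0,0,0],
    [-0.5,0,0,0,0],
    [-1,0,0,0,0],
    [-1,0,0,0,0],
    [-1,0,0,-0.01,0],
    [-1,0,0,-0.025,0],
    [-1,0,0,-0.03,0],
    [-1,0,0,-0.03,0],
    [-1,0,0,-0.03,0],
    [-1,0,0,0,0]
  ],
  "force": 60
}}

```text
t: 19.15
position: [556.4, 347.4, 168.9]
orientation: [2.117, 2.315, 0.018]
ft_force: [1.2, 0.5, 0.6]
width: 85.2
finger_force: 0.0
```

Emit:
{"api": "step_arm", "payload": {
  "moves": [
    [-1,-0.033,0,0,-0.12],
    [-1,0,0,0,-0.12],
    [-1,0,0,0,-0.12],
    [-1,0,0,0,-0.12],
    [-1,0,0,0,-0.12],
    [-1,0,0,0,-0.12],
    [-1,0,0,0,-0.12],
    [-1,0,0,0,-0.12],
    [-1,0,0,0,-0.12],
    [-1,0,0,0,-0.12],
    [-1,0,0,0,-0.118],
    [-1,0,0,0,0]
  ]
}}

```text
t: 20.15
position: [556.5, 313.1, 161.3]
orientation: [0.25, 3.131, 0.0]
ft_force: [-0.2, 0.1, -0.4]
width: 85.4
finger_force: 0.0
```

```bash
python3 -c "
from h import *
to(543.8,212.7,160,80.6)"
```

```text
t 20.15 p [556.5 313.1 161.3] F [-0.2  0.1 -0.4] w 85.4 ff 0.0 yaw 80.9
tilt [ 0.  0. -1.] shift mm [  -3.4 -101.1    1.3]
turn 0.004 q6 -1.0187632305288958
```

Emit:
{"api": "step_arm", "payload": {
  "moves": [
    [-1,-0.001,-0.025,0,0],
    [-1,-0.001,-0.025,0,0],
    [-1,-0.001,-0.025,0,0],
    [-1,0,-0.025,0,0],
    [-1,0,0,0,0],
    [-1,0,0,0,0],
    [-1,0,0,0,0]
  ]
}}

```text
t: 20.73
position: [543.5, 214.3, 161.3]
orientation: [0.261, 3.13, 0.001]
ft_force: [-0.0, -0.0, -0.3]
width: 85.4
finger_force: 0.0
```

```bash
python3 -c "
from h import *
to(543.8,212.7,37,80.6)
import cv2
i,f=cam('wrist');E=i['extrinsics']
cv2.imwrite('pics/w4.png',arm.capture('wrist')[...,::-1])
for p in[(543.8,212.7,71),(426.3,176.5,10),(553,345,75),(545,97,90)]:
    c=E[:3,:3]@p+E[:3,3];print(p,c[0]/-c[2]*f+i['cx'],-c[1]/-c[2]*f+i['cy'],c[2])
"
```

```text
t 20.73 p [543.5 214.3 161.3] F [-0.  -0.  -0.3] w 85.4 ff 0.0 yaw 80.5
tilt [ 0.001  0.001 -1.   ] shift mm [ -0.5  -1.6 124.3]
turn -0.002 q6 -1.1606256971682514
(543.8, 212.7, 71) 314.4201855541733 208.29749889044126 -228.11749060726615
(426.3, 176.5, 10) 252.1447810116656 69.48299428143864 -258.0736561132264
(553, 345, 75) 488.6286579614655 193.5426722913114 -220.92034183925506
(545, 97, 90) 159.95833322610292 242.20081741941513 -215.1018010854437
```

View pics/w4.png

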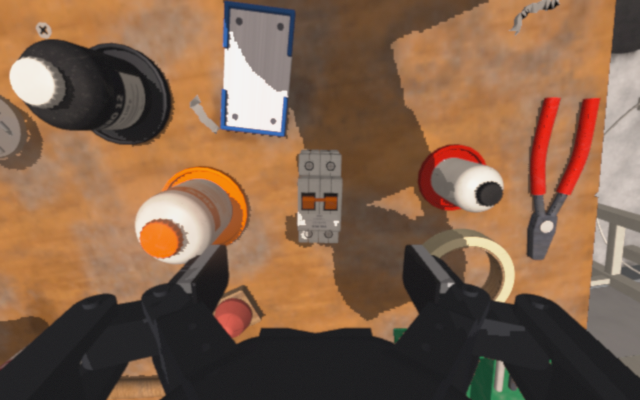

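The breaker at (320,200) is aligned with the fingers. The bottle stands in the red coaster and both pots are in theirs. Grasping the breaker.

Emit:
{"api": "step_arm", "payload": {
  "moves": [
    [-1,0,0.001,0.02,0],
    [-1,0,0,0.025,0],
    [-1,0,0,0.025,0],
    [-1,0,0,0.025,0],
    [-1,0,0,0.025,0],
    [-0.6,0,0,0.003,0],
    [-0.3,0,0,0,0],
    [0.3,0,0,0,0],
    [1,0,0,0,0],
    [1,0,0,0,0],
    [1,0,0,0,0],
    [1,0,0,0,0]
  ]
}}

```text
t: 21.78
position: [544.6, 215.4, 39.8]
orientation: [0.257, 3.127, 0.003]
ft_force: [-0.0, 2.3, 6.1]
width: 35.2
finger_force: 60.6
```

Emit:
{"api": "step_arm", "payload": {
  "moves": [
    [1,0,0,0,0],
    [1,0,0,0,0]
  ]
}}

```text
t: 21.95
position: [544.6, 215.4, 39.8]
orientation: [0.257, 3.127, 0.003]
ft_force: [0.1, 1.3, 5.7]
width: 35.1
finger_force: 60.6
```

```bash
python3 -c "
from h import *
to(426.5,178.2,150,74.2)"
```

```text
t 21.95 p [544.6 215.4  39.8] F [0.1 1.3 5.7] w 35.1 ff 60.6 yaw 80.6
tilt [ 0.004  0.001 -1.   ] shift mm [ 110.   -55.8 -110.7]
turn 0.112 q6 -1.1615482182503767
```

Emit:
{"api": "step_arm", "payload": {
  "moves": [
    [1,0,0,-0.01,0],
    [1,0,0,-0.02,0],
    [1,0,0,-0.025,0],
    [1,0,0,-0.025,0],
    [1,0,0,-0.02,0],
    [1,0.012,-0.006,0,0],
    [1,0.02,-0.01,0,0],
    [1,0.02,-0.01,0,0],
    [1,0.02,-0.01,0,0],
    [1,0.02,-0.01,0,0],
    [1,0.012,-0.006,0,0],
    [1,0.006,-0.004,0,0.112]
  ]
}}

```text
t: 22.95
position: [423.4, 177.0, 138.5]
orientation: [-0.431, -3.111, 0.001]
ft_force: [-0.0, 1.1, -1.7]
width: 35.4
finger_force: 59.8
```

Emit:
{"api": "step_arm", "payload": {
  "moves": [
    [1,0,0,0,0],
    [1,0,0,0,0],
    [1,0,0,0,0]
  ]
}}

```text
t: 23.2
position: [426.4, 177.7, 138.3]
orientation: [0.428, 3.111, 0.001]
ft_force: [-0.4, 0.3, -2.4]
width: 35.5
finger_force: 59.9
```

```bash
python3 -c "
from h import *
to(427,178.2,46,74.2)
import cv2
cv2.imwrite('pics/w5.png',arm.capture('wrist')[...,::-1])"
```

```text
t 23.2 p [426.4 177.7 138.3] F [-0.4  0.3 -2.4] w 35.5 ff 59.9 yaw 74.3
tilt [ 0.001  0.    -1.   ] shift mm [-0.3  0.6 92.3]
turn 0.002 q6 -1.068832751321795
```

View pics/w5.png

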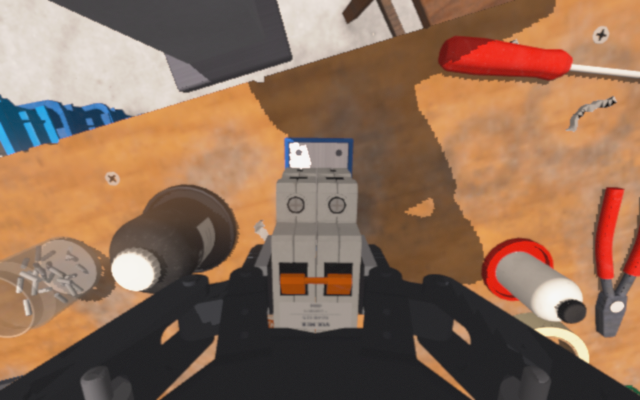

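The breaker lines up with the nest: nest centre at column 319, breaker at 317, both parallel. Lowering.

Emit:
{"api": "step_arm", "payload": {
  "moves": [
    [1,0,0.001,0.02,0],
    [1,0,0,0.025,0],
    [1,0,0,0.02,0],
    [1,0,0,0.014,0],
    [1,0,0,0.008,0],
    [1,0,0,0.004,0],
    [1,0,0,0.002,0],
    [1,0,0,0,0],
    [1,0,0,0,0]
  ]
}}

```text
t: 24.0
position: [426.5, 178.7, 45.4]
orientation: [0.431, 3.111, 0.001]
ft_force: [0.6, 0.5, -1.5]
width: 35.0
finger_force: 60.0
```

Emit:
{"api": "step_arm", "payload": {
  "moves": [
    [1,0,0,0.001,0],
    [1,0,0,0.0005,0],
    [1,0,0,0,0]
  ]
}}

```text
t: 24.25
position: [426.3, 178.6, 43.8]
orientation: [0.432, 3.111, 0.001]
ft_force: [-0.3, 0.7, 0.2]
width: 35.5
finger_force: 60.2
```

Emit:
{"api": "step_arm", "payload": {
  "moves": [
    [1,0,0,0.001,0],
    [1,0,0,0,0],
    [0.3,0,0,0,0],
    [0,0,0,0,0],
    [-0.5,0,0,0,0],
    [-1,0,0,0,0],
    [-1,0,0,0,0],
    [-1,0,0,-0.01,0],
    [-1,0,0,-0.025,0],
    [-1,0,0,-0.03,0],
    [-1,0,0,-0.03,0],
    [-1,0,0,-0.03,0]
  ]
}}

```text
t: 25.25
position: [425.6, 178.4, 168.4]
orientation: [-0.432, -3.111, 0.0]
ft_force: [0.2, -0.8, 0.3]
width: 85.4
finger_force: 0.0
```

Emit:
{"api": "step_arm", "payload": {
  "moves": [
    [-1,0.01,0.041,-0.005,0],
    [-1,0.01,0.041,-0.005,0],
    [-1,0.01,0.041,-0.005,0],
    [-1,0.01,0.041,-0.005,0],
    [-1,0.01,0.041,-0.005,0],
    [-1,0.015,0.035,-0.005,0],
    [-1,0.015,0.035,-0.005,0],
    [-1,0.015,0.035,-0.005,0],
    [-1,0,0,0,0],
    [-1,0,0,0,0]
  ]
}}

```text
t: 26.08
position: [417.8, 500.2, 205.9]
orientation: [-0.427, -3.112, 0.001]
ft_force: [0.7, -0.4, -0.6]
width: 85.5
finger_force: 0.0
```

```bash
python3 -c "
from h import *
to(0,0,0)
import cv2
a=arm.capture('top')[160:330,180:460,::-1];b=arm.capture('side')[140:330,130:430,::-1]
a=cv2.resize(a,(480,291));b=cv2.resize(b,(480,304))
import numpy as np
cv2.imwrite('pics/f.png',np.vstack([a,b]))"
```

```text
t 26.08 p [417.8 500.2 205.9] F [ 0.7 -0.4 -0.6] w 85.5 ff 0.0 yaw 74.4
tilt [-0.    -0.001 -1.   ] shift mm [ 267.6 -594.1  206.3]
```

View pics/f.png

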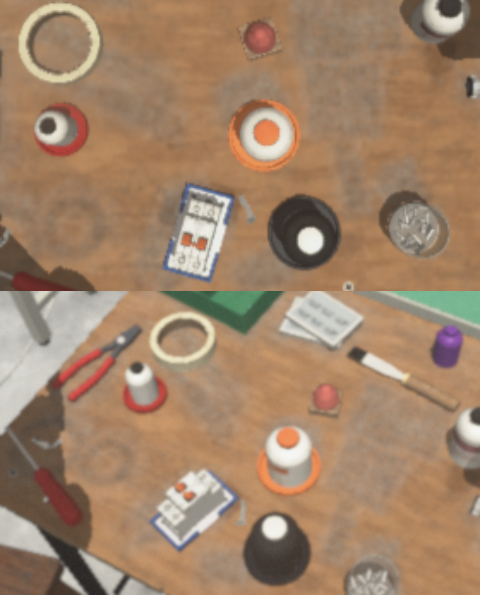

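All four items stand in their places, and the jar and the pad haven't moved. Contact heights rose by about 4 mm each, which matches the coaster and nest floors. Handing in.

```bash
python3 -c "
from plant import arm
print(arm.finish_job())"
```

```text
the job is handed in; nothing more can be done
None
```

Both pots and the bottle stand on their coasters and the breaker is in its nest, placed in the order asked. Nothing else was moved, and the job was handed in at about 26 s.

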